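# Fit the lap onto the faceting machine

## Robot

A 6-joint arm with a two-finger parallel gripper is mounted at the origin on the work surface. World frame = base frame: x ahead of the robot, y to its left, z up, the work surface at z = 0. Lengths are in m, angles in rad, forces in N, time in s.
With the tool pointing down it reaches from about 0.3 to 0.775 m from the base axis. Payload 14.6 kg.
Tool frame: the origin (TCP) lies at the very end of the fingers, on their centre line; the grasp point (between the pads) lies 19 mm behind it; z points along the fingers, y is the line along which they close (so a half turn about z gives the same grasp; the last joint's range is limited). The gripper opens to 94 mm and grips with 3 to 60 N. Pads are 16 mm wide; open, the fingers measure 119 mm over their backs; the gripper's body (75 mm by 177 mm) begins 78 mm behind the grasp point.
Start: joints at [1.14, 0.3, 1.521, -0, 1.321, -0.067], TCP at [0.196, 0.514, 0.173] pointing down, gripper open.
Joint ranges: [-3.03, 3.03], [-0.79, 2.21], [0.23, 2.52], [-1.04, 4.18], [0, 3.07], [-2.55, 2.55]. Speed limits (rad/s): [2.22, 2.22, 2.57, 3.14, 3.14, 3.14].

## Interface

Orientations are given as [roll, pitch, yaw] about the fixed x, y, z axes, in that order (R = Rz(yaw) Ry(pitch) Rx(roll)).
In Python, from station import telemetry, cams, hand_in, nets gives the robot as it stands.
- The arm moves only by the tool move_arm, never from a script. Its argument "increments" is a list of rows, each a list of 4 numbers: the shift along the tool's x, y, z in m, then the turn about the tool's z in rad. In form: [[tx, ty, tz, roll], ...]. A call has 1 to 20 rows; each row shifts and turns the commanded pose from where the row before left it, along the tool's axes as they then stand; what a row does not reach is not made up. A row lasts 1/8 s, in which the tool goes at most 62.5 mm and 10.7 degrees, less where a joint would pass 70% of its speed; a pose out of reach is approached as far as the arm can. A call is refused whole if a number of a shift passes 0.0625 or a number of a turn 0.188, either way. A call with a gripper value outside its range is refused whole. "grip" is the opening, from 0 (shut) to 1 (fully open), set as the call begins (left out, the last holds). The fingers move at their own pace and stop on an object; "force" is the grip in N (left out, the last holds). Time passes only in rows, so rows that do not move let the fingers close. It gives the time, the measured TCP pose, the force, the opening and the grip force at its end, in the units of the state.
- telemetry.get_obs(): the state, without advancing time (a new reading comes with each control period).
- cams.camera(name): name is "scene" or "top" or "wrist"; returns the picture (384x512x3 uint8, blue, green, red); there is no depth.
- cams.camera_model(name): a dict with "intrinsics" (3x3 intrinsics, pixels), "xyz" and "attitude" of the camera in the world; the wrist camera has in their place "T_tool_cam" (4x4, takes a point from camera to tool coordinates, whose origin is the TCP and whose axes are the flange's). Camera axes: x right, y up, looking along -z (the intrinsics and any distortion apply to the point x, -y, -z); pixel columns grow to the right and rows downward; lengths in m; the calibration is good to about 2 mm. A picture is of the moment at which its call begins: read the wrist's pose just before it. camera_model takes no time and is no camera call.
- hand_in(): hands the job in; it is judged then, once.
Trained networks look in the newest picture that a camera, given by its name, has taken for a name from the list of things; names that differ only in an ending like _2 or _b are one class to them, and where a whole thing is asked for, a point or a joint stands for the part that bears it (a point fixed in the world has none). Each returns a list of dicts, best first, with "conf" (0 to 1); they miss things now and then, are a little off and sometimes report something else, mostly with a low value. They report only what shows in the picture. A call takes as long as a camera call. They do not tell look-alikes from the thing itself.
- nets.search_frame(camera, query): "extent" ([left, top, right, bottom] in pixels, round what is visible of it).
- nets.mark_of(camera, query): "centre" ([column, row] in pixels: a listed point, or the origin of a listed thing).
The state is a dict: "time_s": time; "qpos": joint angles; "joint_vel": joint speeds; "tau": joint torques, N m; "ee_pos": TCP position; "eef_rot": TCP orientation; "force": force on the tool from outside, world axes, zero at the start; "moment": the same for the moment, N m; "grip_width": finger opening in m; "grip_force": force on a finger pad.
Only numpy, scipy, OpenCV 4.12 (cv2) and the standard library are available. Lean on these libraries where they do the work, as an engineer would, in place of code of your own. Each camera call takes 0.05 s, during which the arm holds its last target. There are 200 camera calls.

## Task

Fit the large lap disc lying on the bench onto the faceting machine: take it by its hub, set its bore over the upright spindle and turn it under light pressure until its holes drop over the two drive pins, so that it lies flush on the drive flange. Lower it gently by hand, never forcing it or letting it fall, then let go; leave the small lap and the other things on the bench where they are.

Things in the scene. Friction and masses are not known exactly. Their poses are not given: they have to be found in the camera images.
- lap: Large lap: aluminium disc 150 mm across, 8 mm thick, with a round steel hub in its middle. Six through holes 13 mm wide lie 60 degrees apart, centres 34 mm from the axis, the first on its x axis. Weighs 0.45 to 0.8 kg; lies flat on the bench, hub up. Origin: centre of the disc's underside; z up along the hub.
- hub_top (a point): Centre of the top of the large lap's hub, on its axis, 43 mm above the disc's underside. The hub is 36 mm across and rises 35 mm above the disc's upper face. A straight bore 14 mm wide goes right through hub and disc on the axis.
- machine: The faceting machine, fixed: grey box 300 x 360 mm, 60 mm high, with a round splash rim 230 mm across and 76 mm high about the spindle, and a mast 295 mm high standing 190 mm from the spindle, to its left and a little beyond. Origin: on the spindle axis at bench level; z up.
- flange (a point): Centre of the upper face of the drive flange (dark steel, 96 mm across), on the spindle axis, 82 mm above the bench. Two drive pins 8 mm thick stand 11 mm above this face, opposite each other, each 34 mm from the axis, at an angle that is not measured. The spindle lock is on: the flange and pins do not turn, and the lap slides round over the pins. This point's axes are the machine's, z up.
- spindle_tip (a point): Tip of the upright spindle, 52 mm above the flange face. The spindle is 12 mm thick; its top 8 mm taper to 5 mm. Any opposite pair of lap holes fits the pins, so a turn of at most 60 degrees finds them, to about 3 degrees either way; the lap then sinks 11 mm, from standing on the pins to lying flush on the flange.
- small_lap: Bystander: a smaller lap without holes, a disc 100 mm across and 8 mm thick with a hub 28 mm across and 22 mm tall, flat on the bench; it and the large lap may have swapped places. Origin: centre of its underside.
- bottle: Bystander: a squeeze bottle 52 mm across, 150 mm tall with its nozzle. Origin: centre of its underside.
- bracket: Bystander: a small U-shaped steel bracket 40 x 30 x 25 mm. Origin: centre of its underside.
- pen: Bystander: a marker pen 135 mm long, 10 mm thick. Origin: its middle, on the bench; x along it.
- loupe: Bystander: a folding loupe, 30 mm round lens barrel 20 mm tall with a case 34 mm long. Origin: centre of the barrel's underside.
- calipers: Bystander: steel calipers 160 mm long lying flat, about 10 mm thick. Origin: middle of the beam, on the bench.
There are look-alikes about, which are no part of the job. Leave any blue look-alike of the lap alone.

How it is judged:
By the outcome, as a careful person would: the job done as asked, in the order asked, and still so for the second after the job is handed in, with the robot touching nothing.
It also fails if it takes over 72 s, if anything falls off the work surface, if the arm or the gripper's body presses on something with over 40 N, if the wrist force passes 120 N, or if a joint passes its speed limit or range.

## Working session

There is one attempt and no reset: what is moved stays moved. The work goes in short steps, Python scripts to look and compute and a tool call to move; the robot and the scene stay as the last step left them, time stands still between calls to the robot, and variables do not carry over. Pictures are saved under pics/ and viewed, at most 10 in all, crops included, and the job is handed in when it is done.

Besides the shell and the picture viewer there is one more tool, called after ">>>" by a JSON object that holds its "fn" and its "kwargs". move_arm: Moves the arm, as the interface text tells. Its arguments: {"type":"object","properties":{"increments":{"type":"array"},"grip":{"type":"number"},"force":{"type":"number"}},"required":["increments"]}

```bash
ls; mkdir -p pics
cat > h.py <<'E'
import numpy as np, cv2
from scipy.spatial.transform import Rotation as R
from station import telemetry, cams, hand_in, nets
def cam(name):
    m=cams.camera_model(name); K=np.array(m["intrinsics"])
    if "T_tool_cam" in m:
        o=telemetry.get_obs(); T=np.eye(4); T[:3,:3]=R.from_euler('xyz',o["eef_rot"]).as_matrix(); T[:3,3]=o["ee_pos"]
        T=T@np.array(m["T_tool_cam"]); return K,T[:3,:3],T[:3,3],m
    a=np.array(m["attitude"]); 
    Rm=a if a.shape==(3,3) else R.from_euler('xyz',a).as_matrix()
    return K,Rm,np.array(m["xyz"]),m
def dist(m):
    for k in m:
        if 'dist' in k.lower(): return np.array(m[k],float).ravel()
    return None
def p2w(name,px,z,c=None):
    K,Rm,t,m=c or cam(name)
    u=cv2.undistortPoints(np.array([[px]],float),K,dist(m))[0,0]
    d=Rm@np.array([u[0],-u[1],-1]); return t+d*(z-t[2])/d[2]
def w2p(name,P,c=None):
    K,Rm,t,m=c or cam(name); q=Rm.T@(np.array(P)-t)
    return cv2.projectPoints(np.array([[q[0],-q[1],-q[2]]]),np.zeros(3),np.zeros(3),K,dist(m))[0].ravel()
E
python3 - <<'E'
from h import *
for n in ("scene","top","wrist"):
    print(n,cams.camera_model(n))
a=cams.camera("top");b=cams.camera("scene")
cv2.imwrite("pics/top.png",a);cv2.imwrite("pics/scene.png",b)
H={"hub_top":.043,"flange":.082,"spindle_tip":.134,"lap":0,"small_lap":0}
for c in("top","scene"):
    for q,z in H.items():
        for r in nets.mark_of(c,q)[:3]: print(c,q,np.round(r["centre"]),round(r["conf"],2),p2w(c,r["centre"],z).round(4))
print(telemetry.get_obs())
E
```

```text
pics
scene {'intrinsics': array([[442.70951948,   0.        , 257.55993689],
       [  0.        , 442.70951948, 192.53530082],
       [  0.        ,   0.        ,   1.        ]]), 'xyz': array([ 1.24833679, -0.16731579,  0.72057901]), 'attitude': array([ 0.83996266, -0.01273475,  1.43124935])}
top {'intrinsics': array([[475.5000785 ,   0.        , 253.83990494],
       [  0.        , 475.5000785 , 193.4817557 ],
       [  0.        ,   0.        ,   1.        ]]), 'xyz': array([ 0.51749083, -0.06776607,  1.07324138]), 'attitude': array([ 0.0326813 ,  0.00624016, -1.5574606 ])}
wrist {'intrinsics': array([[303.96591048,   0.        , 252.69753789],
       [  0.        , 303.96591048, 194.96247214],
       [  0.        ,   0.        ,   1.        ]]), 'T_tool_cam': array([[ 1.64524798e-04,  9.70733211e-01,  2.40160377e-01,
         7.07349844e-02],
       [ 9.99999517e-01,  7.30553651e-05, -9.80353175e-04,
        -1.16087178e-04],
       [-9.69206389e-04,  2.40160422e-01, -9.70732730e-01,
        -2.11248610e-01],
       [ 0.00000000e+00,  0.00000000e+00,  0.00000000e+00,
         1.
[... 853 characters left out ...]
47.] 0.58 [0.3069 0.3014 0.    ]
{'time_s': 0.6, 'qpos': array([ 1.14041046e+00,  2.99908148e-01,  1.52100866e+00, -2.02516997e-05,
        1.32071412e+00, -6.66293618e-02]), 'joint_vel': array([ 0.00118314,  0.00152244, -0.00060939,  0.00010363, -0.00183707,
       -0.00031214]), 'tau': array([ 1.65003385e-04, -5.31471848e+01, -3.52831578e+01,  7.08268373e-02,
        2.12642492e-02,  2.34053886e-05]), 'ee_pos': array([0.19569855, 0.5139856 , 0.17343745]), 'eef_rot': array([-3.14155316e+00,  1.70299649e-05,  2.77784117e+00]), 'force': array([ 0.18104335,  1.08691041, -0.13447171]), 'moment': array([-0.06085871, -0.00609885,  0.05512894]), 'grip_force': 0.0, 'grip_width': 0.0940549414981513}
```

View pics/top.png

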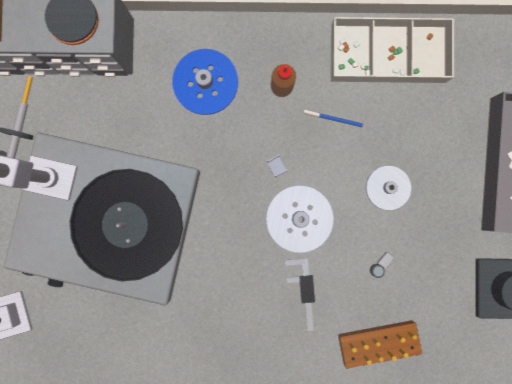

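View pics/scene.png

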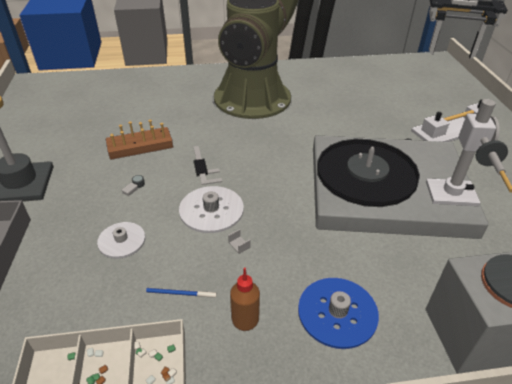

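The silver lap with six holes is at top (300,219). It could be confused with the blue look-alike at (205,82) and the small lap without holes at (389,187). The description picks (300,219). The spindle is near (120,224). I'll check both in close crops.

Run:
```python
from h import *
a=cv2.imread("pics/top.png")
l=cv2.resize(a[180:258,261:339],(400,400),interpolation=cv2.INTER_CUBIC)
m=cv2.resize(a[185:263,84:162],(400,400),interpolation=cv2.INTER_CUBIC)
m=cv2.convertScaleAbs(m,alpha=1.8)
cv2.imwrite("pics/crop.png",np.hstack([l,m]))
```

```text
(no output)
```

View pics/crop.png

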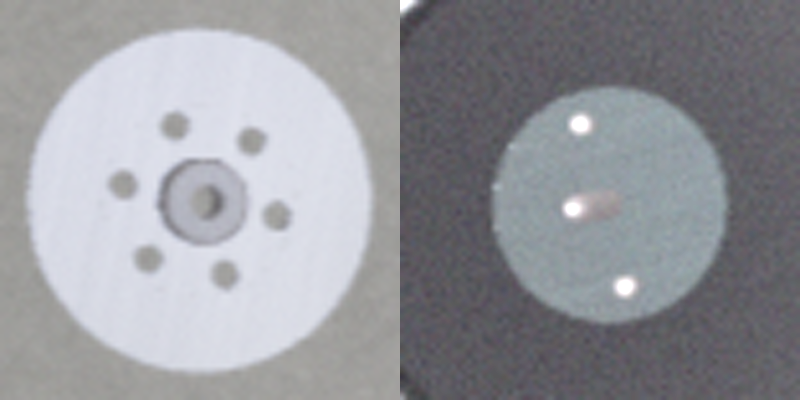

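The left crop is the silver six-hole lap, so the choice holds. The right crop shows the pins at crop (580,124) and (625,286) and the spindle tip at (572,208).

Run:
```python
from h import *
a=lambda p,o:(o[0]-.5+ (p[0]+.5)*.195, o[1]-.5+(p[1]+.5)*.195)
H=[(175,125),(252,140),(278,215),(225,275),(148,259),(123,185)]
W=np.array([p2w("top",a(p,(261,180)),.008) for p in H]); c=W.mean(0)
print("lap",c,"r",np.linalg.norm(W-c,axis=1).round(4)); g=np.degrees(np.arctan2(*(W-c)[:,1::-1].T)); print(g.round(1),(g%60).round(1))
print("disc", p2w("top",a((201,200),(261,180)),.008), "hubtop",p2w("top",a((206,199),(261,180)),.043))
P=np.array([p2w("top",a(p,(84,185)),.093) for p in[(180,124),(225,286)]]);d=P[1]-P[0]
print("pins",P,P.mean(0),np.linalg.norm(d),np.degrees(np.arctan2(d[1],d[0]))%60)
print("tip",p2w("top",a((172,208),(84,185)),.134),"flange",p2w("top",a((210,205),(84,185)),.082))
o=telemetry.get_obs();t=R.from_euler('xyz',o["eef_rot"]).as_matrix();print(t.round(3))
for D in([*c[:2],.15],[*P.mean(0)[:2],.25]): print("tool shift",(t.T@(D-o["ee_pos"])).round(4))
```

```text
lap [ 0.49747    -0.16379304  0.008     ] r [0.0344 0.0346 0.0345 0.0344 0.0344 0.0342]
[  19.2  -40.3 -100.3 -161.1  139.3   79.9] [19.2 19.7 19.7 18.9 19.3 19.9]
disc [ 0.49738413 -0.16416048  0.008     ] hubtop [ 0.49849436 -0.16309634  0.043     ]
pins [[0.51420448 0.21728923 0.093     ]
 [0.44943638 0.19771503 0.093     ]] [0.48182043 0.20750213 0.093     ] 0.06766134099394948 16.815851494916075
tip [0.48196393 0.2077214  0.134     ] flange [0.48142407 0.20752567 0.082     ]
[[-0.935  0.356  0.   ]
 [ 0.356  0.935 -0.   ]
 [-0.    -0.    -1.   ]]
tool shift [-0.5232 -0.5261  0.0235]
tool shift [-0.3764 -0.1846 -0.0765]
```

>>> {"fn": "move_arm", "kwargs": {"increments": [[-0.02,-0.02,0,0],[-0.04,-0.04,0,0],[-0.04,-0.04,0,0],[-0.04,-0.04,0,0],[-0.04,-0.04,0,0],[-0.04,-0.04,0,0],[-0.04,-0.04,0,0],[-0.04,-0.04,0,0],[-0.04,-0.04,0,0],[-0.04,-0.04,0,0],[-0.04,-0.04,0,0],[-0.04,-0.04,0,0],[-0.04,-0.04,0,0],[-0.02,-0.02,0,0],[-0.01,-0.01,0,0],[0,0,0,0],[0,0,0,0]], "grip": 1}}

```text
time_s: 2.72
ee_pos: [0.5022, -0.1689, 0.1736]
eef_rot: [3.141, 0.0, 2.779]
force: [0.4, -0.3, -0.3]
grip_width: 0.0941
grip_force: 0.0
```

```bash
cat > look.py <<'E'
from h import *
import sys
def go(D):
    o=telemetry.get_obs();t=R.from_euler('xyz',o["eef_rot"]).as_matrix()
    print("t",o["time_s"],"tcp",o["ee_pos"].round(4),np.degrees(o["eef_rot"]).round(2),"F",o["force"].round(1),"w",o["grip_width"],"q",o["qpos"].round(2))
    print("shift",(t.T@(np.array(D)-o["ee_pos"])).round(4))
E
python3 - <<'E'
from look import *
go([.4976,-.1638,.05])
c=cam("wrist");a=cams.camera("wrist");cv2.imwrite("pics/w1.png",a)
for q,z in(("hub_top",.043),("lap",0)):
    for r in nets.mark_of("wrist",q)[:2]: print(q,r,p2w("wrist",r["centre"],z,c).round(4))
E
```

```text
t 2.725 tcp [ 0.5022 -0.1689  0.1736] [179.99   0.   159.21] F [ 0.4 -0.3 -0.3] w 0.09406517774199619 q [-0.39  0.25  1.58  0.    1.31 -1.6 ]
shift [0.0062 0.0031 0.1236]
hub_top {'centre': [255.8, 176.0], 'conf': 0.91} [ 0.4957 -0.1624  0.043 ]
lap {'centre': [257.4, 168.7], 'conf': 0.77} [ 0.4951 -0.1595  0.    ]
```

View pics/w1.png

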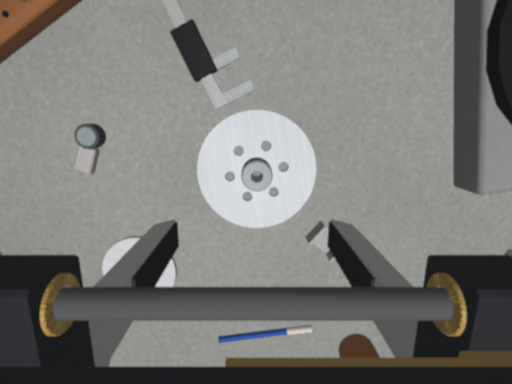

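The wrist view shows the lap centred at about (257,170) with its hub at (256,176) between the fingers, which agrees with the top camera. Descending to the hub.

>>> {"fn": "move_arm", "kwargs": {"increments": [[0.007,0.003,0.02,0],[0,0,0.03,0],[0,0,0.03,0],[0,0,0.03,0],[0,0,0.02,0],[0,0,0.015,0],[0,0,0.01,0],[0,0,0.002,0],[0,0,0,0],[0,0,0,0]]}}

```text
time_s: 4.12
ee_pos: [0.4973, -0.1647, 0.017]
eef_rot: [-3.142, 0.001, 2.778]
force: [0.4, 0.4, -0.1]
grip_width: 0.0938
grip_force: 0.0
```

>>> {"fn": "move_arm", "kwargs": {"increments": [[0,0,0,0],[0,0,0,0],[0,0,0,0],[0,0,0,0],[0,0,0,0],[0,0,0,0]], "grip": 0.3, "force": 45}}

```text
time_s: 4.88
ee_pos: [0.4969, -0.1646, 0.0165]
eef_rot: [-3.142, -0.0, 2.778]
force: [0.4, 0.8, 0.5]
grip_width: 0.0371
grip_force: 0.0
```

Run:
```python
from look import *
go([.4820,.2076,.18])
```

```text
t 4.875 tcp [ 0.4969 -0.1646  0.0165] [-180.     -0.    159.15] F [0.4 0.8 0.5] w 0.03712717496359131 q [-0.39  0.43  1.74 -0.    0.97 -1.6 ]
shift [ 0.1464  0.3425 -0.1635]
```

>>> {"fn": "move_arm", "kwargs": {"increments": [[0,0,0,0],[0,0,0,0],[0,0,0,0],[0,0,0,0]], "grip": 0, "force": 45}}

```text
time_s: 5.38
ee_pos: [0.4969, -0.1646, 0.0165]
eef_rot: [-3.142, -0.0, 2.778]
force: [-0.4, -0.3, -0.6]
grip_width: 0.0012
grip_force: 0.0
```

>>> {"fn": "move_arm", "kwargs": {"increments": [[0,0,-0.002,0],[0,0,-0.005,0],[0,0,-0.01,0],[0,0,-0.02,0],[0,0,-0.03,0],[0,0,-0.03,0],[0,0,-0.03,0],[0,0,-0.03,0],[0,0,-0.02,0],[0,0,-0.01,0],[0,0,0,0],[0,0,0,0]]}}

```text
time_s: 6.88
ee_pos: [0.4966, -0.1645, 0.2026]
eef_rot: [3.142, -0.001, 2.778]
force: [-0.7, 0.0, -0.3]
grip_width: 0.0002
grip_force: 0.0
```

Run:
```python
from look import *
go([.4820,.2076,.19])
c=cam("wrist");a=cams.camera("wrist");cv2.imwrite("pics/w2.png",a);z=telemetry.get_obs()["ee_pos"][2]-.016
for q,h in(("hub_top",.043),("lap",0)):
    for r in nets.mark_of("wrist",q)[:2]: print(q,r,p2w("wrist",r["centre"],z+h,c).round(4))
```

```text
t 6.875 tcp [ 0.4966 -0.1645  0.2026] [ 1.8000e+02 -7.0000e-02  1.5916e+02] F [-0.7  0.  -0.3] w 0.0002217827070700044 q [-0.39  0.22  1.55 -0.    1.37 -1.6 ]
shift [0.1461 0.3425 0.0128]
hub_top {'centre': [255.5, 176.3], 'conf': 0.83} [ 0.4628 -0.1497  0.2296]
hub_top {'centre': [475.3, 322.7], 'conf': 0.77} [ 0.6142 -0.0431  0.2296]
lap {'centre': [456.2, 307.2], 'conf': 0.72} [ 0.6361 -0.0328  0.1866]
lap {'centre': [253.8, 171.8], 'conf': 0.62} [ 0.4665 -0.152   0.1866]
```

View pics/w2.png

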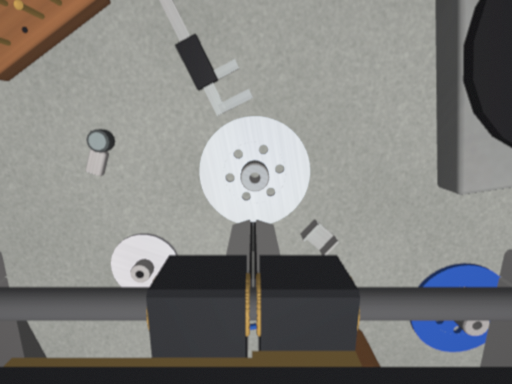

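The fingers shut on nothing, and the lap still lies at (255,172). I need to find where the fingertips really are.

Run:
```python
from look import *
c=cam("wrist");o=telemetry.get_obs()
print("cam pos",c[2],c[1].round(3))
print("tcp px",w2p("wrist",o["ee_pos"],c), "hub@.043",p2w("wrist",(255.5,176.3),.043,c),"lap@.008",p2w("wrist",(255,172),.008,c))
a=cams.camera("top");b=cams.camera("scene")
print("tcp top",w2p("top",o["ee_pos"]),"scene",w2p("scene",o["ee_pos"]))
x=cv2.resize(a[120:320,160:440],(800,571));cv2.imwrite("pics/t2.png",a)
cv2.circle(b,tuple(int(v) for v in w2p("scene",o["ee_pos"])),2,(0,255,0),-1)
cv2.imwrite("pics/s2.png",cv2.resize(b[60:280,100:380],(760,597)))
```

```text
cam pos [ 0.43081001 -0.13955729  0.41413046] [[ 0.356 -0.907 -0.224]
 [ 0.935  0.346  0.084]
 [ 0.001 -0.239  0.971]]
tcp px [252.56009761 219.50900785] hub@.043 [ 0.49534013 -0.1600171   0.043     ] lap@.008 [ 0.49567279 -0.16049392  0.008     ]
tcp top [309.63039564 221.09599728] scene [204.20260039 137.13999697]
```

View pics/s2.png

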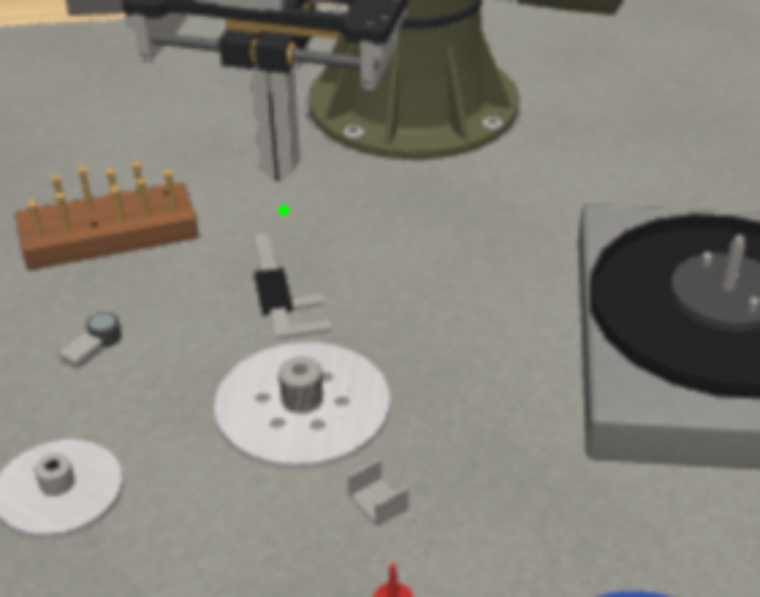

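Run:
```python
from look import *
o=telemetry.get_obs();t=R.from_euler('xyz',o["eef_rot"]).as_matrix()
for dx in(-.03,-.02,-.008,0,.008):
  for d in(0,-.01,-.02,-.03,-.04):
    P=o["ee_pos"]+t@np.array([dx,0,d]); print(dx,d,w2p("wrist",P).round(1),w2p("scene",P).round(1),w2p("top",P).round(1))
print(o["force"],[ (k) for k in cams.camera_model("wrist")])
a=cv2.imread("pics/t2.png"); cv2.imwrite("pics/t2c.png",cv2.resize(a[130:300,220:400],(635,600)))
```

```text
-0.03 0 [252.6 257.3] [199.5 145.5] [315.7 205.8]
-0.03 -0.01 [252.6 263.4] [199.1 141.4] [316.3 205.7]
-0.03 -0.02 [252.6 270.1] [198.7 137.2] [317.  205.7]
-0.03 -0.03 [252.6 277.4] [198.3 132.9] [317.8 205.6]
-0.03 -0.04 [252.6 285.4] [197.9 128.5] [318.5 205.6]
-0.02 0 [252.6 245. ] [201.1 142.7] [313.7 210.9]
-0.02 -0.01 [252.6 250.6] [200.7 138.5] [314.3 210.9]
-0.02 -0.02 [252.6 256.7] [200.3 134.3] [315.  210.9]
-0.02 -0.03 [252.6 263.4] [200.  130.1] [315.7 210.9]
-0.02 -0.04 [252.6 270.9] [199.6 125.7] [316.4 210.9]
-0.008 0 [252.6 229.8] [202.9 139.3] [311.3 217. ]
-0.008 -0.01 [252.6 234.8] [202.6 135.2] [311.9 217.1]
-0.008 -0.02 [252.6 240.3] [202.2 131. ] [312.6 217.1]
-0.008 -0.03 [252.6 246.3] [201.9 126.7] [313.2 217.2]
-0.008 -0.04 [252.6 252.9] [201.5 122.4] [313.9 217.3]
0 0 [252.6 219.5] [204.2 137.1] [309.7 221. ]
0 -0.01 [252.6 224.1] [203.8 133. ] [310.3 221.2]
0 -0.02 [252.6 229.1] [203.5 128.8] [310.9 221.3]
0 -0.03 [252.6 234.6] [203.2 124.6] [311.6 221.5]
0 -0.04 [252.6 240.6] [202.8 120.3] [312.2 221.6]
0.008 0 [252.6 209. ] [205.4 134.9] [308.1 225.1]
0.008 -0.01 [252.6 213.1] [205.1 130.8] [308.7 225.3]
0.008 -0.02 [252.6 217.6] [204.7 126.6] [309.3 225.5]
0.008 -0.03 [252.6 222.6] [204.4 122.4] [309.9 225.7]
0.008 -0.04 [252.6 228.1] [204.1 118.1] [310.5 225.9]
[ 0.43100343 -0.40475433 -0.05748172] ['intrinsics', 'T_tool_cam']
```

View pics/t2c.png

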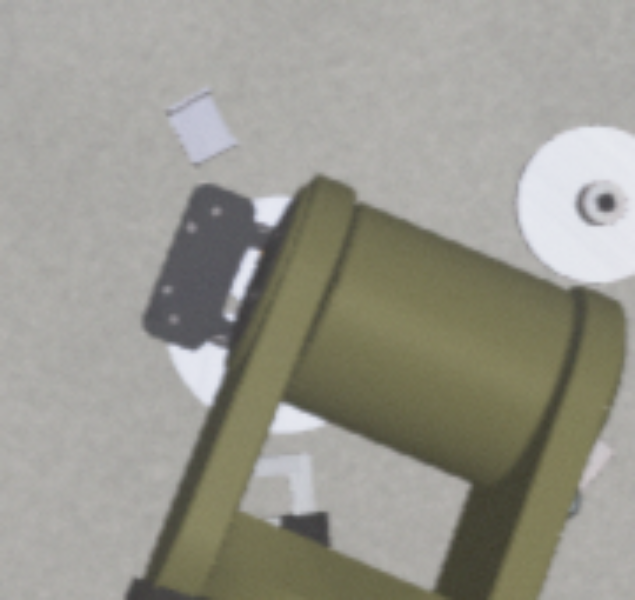

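The fingertips show at wrist row 222 and scene row 126. Both put them about 27 mm short of the reported TCP, so the fingers closed just above the hub. I'll redo the descent lower and feel for contact.

>>> {"fn": "move_arm", "kwargs": {"increments": [[0,0,0.01,0],[0,0,0.02,0],[0,0,0.03,0],[0,0,0.04,0],[0,0,0.03,0],[0,0,0.03,0],[0,0,0.02,0],[0,0,0.01,0],[0,0,0,0],[0,0,0,0]], "grip": 1}}

```text
time_s: 8.38
ee_pos: [0.4974, -0.1648, 0.0142]
eef_rot: [-3.142, 0.001, 2.778]
force: [-0.0, -0.3, 0.0]
grip_width: 0.0935
grip_force: 0.0
```

>>> {"fn": "move_arm", "kwargs": {"increments": [[0,0,0.005,0],[0,0,0.005,0],[0,0,0.004,0],[0,0,0,0],[0,0,0,0]]}}

```text
time_s: 9.0
ee_pos: [0.497, -0.1646, -0.0005]
eef_rot: [-3.142, 0.0, 2.778]
force: [-0.8, -0.1, 0.4]
grip_width: 0.094
grip_force: 0.0
```

Run:
```python
from look import *
go([.4975,-.1638,-.01])
b=cams.camera("scene");w=cams.camera("wrist")
cv2.imwrite("pics/s3.png",np.hstack([cv2.resize(b[130:260,150:270],(369,400)),cv2.resize(w[100:300,150:350],(400,400))]))
```

```text
t 9.0 tcp [ 0.497  -0.1646 -0.0005] [-180.      0.    159.16] F [-0.8 -0.1  0.4] w 0.09398182880080264 q [-0.39  0.46  1.75 -0.    0.93 -1.6 ]
shift [-0.0002  0.0009  0.0095]
```

View pics/s3.png

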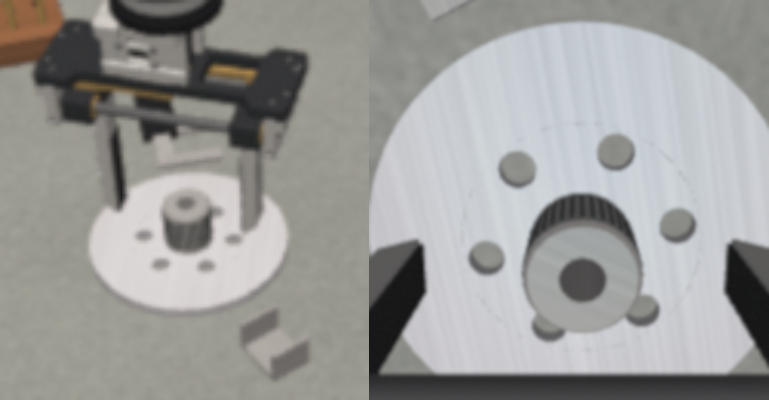

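No contact at a reported z of -0.0005. The fingers straddle the hub in the scene crop at (183,219), with hub mid-height at about (187,222). I'll go 11 mm lower and grip.

>>> {"fn": "move_arm", "kwargs": {"increments": [[0,0.002,0.004,0],[0,0,0.004,0],[0,0,0.003,0],[0,0,0,0],[0,0,0,0]]}}

```text
time_s: 9.72
ee_pos: [0.4977, -0.1628, -0.0115]
eef_rot: [-3.142, 0.0, 2.778]
force: [-0.3, -0.2, -0.8]
grip_width: 0.0943
grip_force: 0.0
```

>>> {"fn": "move_arm", "kwargs": {"increments": [[0,0,0,0],[0,0,0,0],[0,0,0,0],[0,0,0,0],[0,0,0,0],[0,0,0,0],[0,0,0,0],[0,0,0,0]], "grip": 0, "force": 25}}

```text
time_s: 10.72
ee_pos: [0.4977, -0.1627, -0.0116]
eef_rot: [3.142, -0.0, 2.778]
force: [-0.4, 1.0, -0.3]
grip_width: 0.0361
grip_force: 25.0
```

>>> {"fn": "move_arm", "kwargs": {"increments": [[0,0,0,0],[0,0,-0.002,0],[0,0,-0.005,0],[0,0,-0.01,0],[0,0,-0.02,0],[0,0,-0.03,0],[0,0,-0.03,0],[0,0,-0.03,0],[0,0,-0.03,0],[0,0,-0.012,0],[0,0,-0.005,0],[0,0,0,0],[0,0,0,0],[0,0,0,0]], "force": 50}}

```text
time_s: 12.48
ee_pos: [0.4975, -0.1627, 0.1618]
eef_rot: [3.142, -0.001, 2.778]
force: [0.1, -0.0, -5.7]
grip_width: 0.0352
grip_force: 50.0
```

```bash
cat > holes.py <<'E'
from look import *
def holes():
    o=telemetry.get_obs();c=cam("wrist");a=cams.camera("wrist")
    z=o["ee_pos"][2]+.0116
    ctr=o["ee_pos"].copy()
    out=[]
    g=cv2.GaussianBlur(cv2.cvtColor(a,cv2.COLOR_BGR2GRAY),(3,3),0)
    m=cv2.adaptiveThreshold(g,255,cv2.ADAPTIVE_THRESH_MEAN_C,cv2.THRESH_BINARY_INV,61,12)
    n,l,s,ce=cv2.connectedComponentsWithStats(m)
    for i in range(1,n):
        if 60<s[i,4]<900:
            P=p2w("wrist",ce[i],z+.008,c); r=np.linalg.norm((P-ctr)[:2])
            if .025<r<.043: out.append((ce[i].round(1),s[i,2:5],P.round(4)))
    for x in out: print(*x)
    for r in nets.mark_of("wrist","hub_top")[:2]: print("hub",r,p2w("wrist",r["centre"],z+.043,c).round(4))
    return a,out
E
python3 - <<'E'
from holes import *
go([.4820,.2076,.15])
a,_=holes();cv2.imwrite("pics/w4.png",cv2.resize(a[120:320,120:390],(800,593)))
E
```

```text
t 12.475 tcp [ 0.4975 -0.1627  0.1618] [ 1.8000e+02 -6.0000e-02  1.5916e+02] F [ 0.1 -0.  -5.7] w 0.035160580865679435 q [-0.39  0.25  1.61  0.    1.28 -1.59]
shift [0.1462 0.3405 0.012 ]
[270.9 178.8] [ 21  21 331] [ 0.4699 -0.1396  0.1814]
[218.5 187.9] [ 20  20 319] [ 0.4635 -0.1733  0.1814]
hub {'centre': [254.0, 249.9], 'conf': 0.87} [ 0.4973 -0.1618  0.2164]
hub {'centre': [498.6, 347.0], 'conf': 0.81} [ 0.6094 -0.0457  0.2164]
```

View pics/w4.png

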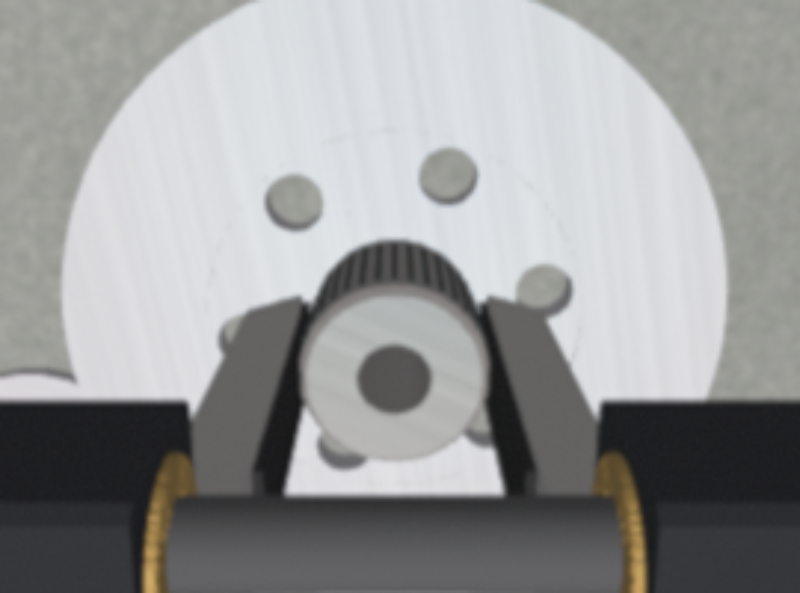

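The lap hangs level by its hub with the bore centred between the fingers. The upper holes at crop (294,201) and (448,175) put the holes at 19.2° (mod 60), against 16.8° for the pins. Next I'll carry it over the spindle.

>>> {"fn": "move_arm", "kwargs": {"increments": [[0.006,0.01,0,0],[0.012,0.025,0,0],[0.015,0.036,0,0],[0.015,0.036,0,0],[0.015,0.036,0,0],[0.015,0.036,0,0],[0.015,0.036,0,0],[0.015,0.036,0,0],[0.015,0.036,0,0],[0.012,0.028,0,0],[0.007,0.016,0,0],[0.003,0.007,0,0],[0,0.002,0,0],[0,0,0.015,-0.1],[0,0,0.01,0],[0,0,0,0],[0,0,0,0],[0,0,0,0]]}}

```text
time_s: 14.82
ee_pos: [0.4834, 0.2066, 0.1379]
eef_rot: [3.141, 0.001, 2.877]
force: [0.0, -0.3, -5.3]
grip_width: 0.0353
grip_force: 50.0
```

Run:
```python
from holes import *
go([.4820,.2076,.0814])
o=telemetry.get_obs();z=o["ee_pos"][2]+.0116+.043
b=cams.camera("scene")
for q in("hub_top","lap"):
  for r in nets.mark_of("scene",q)[:3]: print(q,r,p2w("scene",r["centre"],z-(.043 if q=="lap" else 0)).round(4))
holes()
```

```text
t 14.825 tcp [0.4834 0.2066 0.1379] [1.7998e+02 4.0000e-02 1.6485e+02] F [ 0.  -0.3 -5.3] w 0.03531458754823644 q [ 0.33  0.28  1.64 -0.    1.23 -0.97]
shift [0.0016 0.0006 0.0565]
hub_top {'centre': [378.2, 124.4], 'conf': 0.73} [0.4792 0.212  0.1925]
hub_top {'centre': [338.3, 296.5], 'conf': 0.61} [0.8992 0.0043 0.1925]
lap {'centre': [373.8, 142.9], 'conf': 0.89} [0.4871 0.2077 0.1495]
lap {'centre': [337.9, 314.2], 'conf': 0.55} [0.901  0.0091 0.1495]
lap {'centre': [367.0, 165.8], 'conf': 0.47} [0.5643 0.1663 0.1495]
[270.8 178.5] [ 21  20 331] [0.4533 0.2269 0.1573]
[218.7 187.6] [ 20  20 322] [0.4503 0.193  0.1573]
[233.6 272.3] [14 10 67] [0.5107 0.1857 0.1573]
hub {'centre': [249.8, 247.9], 'conf': 0.6} [0.4812 0.2057 0.1923]
```

>>> {"fn": "move_arm", "kwargs": {"increments": [[0.0015,0.0005,0.004,0],[0,0,0.004,0],[0,0,0.004,0],[0,0,0.003,0],[0,0,0.003,0],[0,0,0.003,0],[0,0,0,0],[0,0,0,0]]}}

```text
time_s: 16.08
ee_pos: [0.4819, 0.2075, 0.1165]
eef_rot: [3.142, 0.0, 2.878]
force: [0.4, -0.2, -5.5]
grip_width: 0.0353
grip_force: 50.0
```

>>> {"fn": "move_arm", "kwargs": {"increments": [[0,0,0.002,0],[0,0,0.002,0],[0,0,0.002,0],[0,0,0,0],[0,0,0,0]]}}

```text
time_s: 16.7
ee_pos: [0.4818, 0.2075, 0.1105]
eef_rot: [-3.142, -0.0, 2.878]
force: [-0.8, -1.0, -4.9]
grip_width: 0.0354
grip_force: 50.0
```

>>> {"fn": "move_arm", "kwargs": {"increments": [[0,0,0.003,0],[0,0,0.003,0],[0,0,0.003,0],[0,0,0.003,0],[0,0,0,0]]}}

```text
time_s: 17.32
ee_pos: [0.4817, 0.2075, 0.0982]
eef_rot: [-3.141, -0.0, 2.878]
force: [0.6, 0.6, -6.6]
grip_width: 0.0357
grip_force: 50.0
```

>>> {"fn": "move_arm", "kwargs": {"increments": [[0,0,0.003,0],[0,0,0.003,0],[0,0,0.003,0],[0,0,0.003,0],[0,0,0.001,0],[0,0,0,0],[0,0,0,0]]}}

```text
time_s: 18.2
ee_pos: [0.4818, 0.2075, 0.0855]
eef_rot: [3.142, -0.0, 2.878]
force: [-0.7, 1.1, -5.4]
grip_width: 0.0353
grip_force: 50.0
```

Run:
```python
from holes import *
go([.4820,.2076,.0814])
```

```text
t 18.2 tcp [0.4818 0.2075 0.0855] [180.    -0.   164.89] F [-0.7  1.1 -5.4] w 0.035332446372945324 q [ 0.34  0.34  1.69  0.    1.12 -0.97]
shift [-0.0002  0.0001  0.0041]
```

>>> {"fn": "move_arm", "kwargs": {"increments": [[0,0,0.001,0],[0,0,0.001,0],[0,0,0.001,0],[0,0,0.001,0],[0,0,0.0005,0],[0,0,0,0],[0,0,0,0]]}}

```text
time_s: 19.08
ee_pos: [0.482, 0.2075, 0.0812]
eef_rot: [3.141, 0.0, 2.878]
force: [-0.8, -0.9, 0.6]
grip_width: 0.0351
grip_force: 50.0
```

The lap stands on the pins (about 6 N). Now I turn it under light pressure.

>>> {"fn": "move_arm", "kwargs": {"increments": [[0,0,0.0005,0.02],[0,0,0,0.02],[0,0,0,0.02],[0,0,0,0.02],[0,0,0,0.02],[0,0,0,0.02],[0,0,0,0.02],[0,0,0,0],[0,0,0,0]]}}

```text
time_s: 20.2
ee_pos: [0.4818, 0.2074, 0.0804]
eef_rot: [-3.142, -0.0, 2.738]
force: [0.3, -1.2, -5.3]
grip_width: 0.0355
grip_force: 50.0
```

Force is back to the free weight, so the pins are in the holes. Lowering gently.

>>> {"fn": "move_arm", "kwargs": {"increments": [[0,0,0.001,0],[0,0,0.001,0],[0,0,0.001,0],[0,0,0.001,0],[0,0,0,0],[0,0,0,0]]}}

```text
time_s: 20.95
ee_pos: [0.4818, 0.2075, 0.0765]
eef_rot: [3.142, 0.0, 2.738]
force: [0.1, -0.1, -6.0]
grip_width: 0.0353
grip_force: 50.0
```

>>> {"fn": "move_arm", "kwargs": {"increments": [[0,0,0.001,0],[0,0,0.001,0],[0,0,0.001,0],[0,0,0.001,0],[0,0,0,0],[0,0,0,0]]}}

```text
time_s: 21.7
ee_pos: [0.4818, 0.2075, 0.0725]
eef_rot: [3.142, 0.0, 2.738]
force: [-0.3, -0.4, -5.6]
grip_width: 0.0351
grip_force: 50.0
```

>>> {"fn": "move_arm", "kwargs": {"increments": [[0,0,0.001,0],[0,0,0.0005,0],[0,0,0.0005,0],[0,0,0.0005,0],[0,0,0,0],[0,0,0,0]]}}

```text
time_s: 22.45
ee_pos: [0.4819, 0.2075, 0.0704]
eef_rot: [3.141, 0.0, 2.738]
force: [-4.9, -3.2, 5.9]
grip_width: 0.0355
grip_force: 50.0
```

Flush at the expected height of 0.0704. Releasing.

>>> {"fn": "move_arm", "kwargs": {"increments": [[0,0,0,0],[0,0,0,0]], "force": 8}}

```text
time_s: 22.7
ee_pos: [0.482, 0.2075, 0.0703]
eef_rot: [3.141, 0.001, 2.738]
force: [-3.8, -2.8, 6.1]
grip_width: 0.0364
grip_force: 8.0
```

>>> {"fn": "move_arm", "kwargs": {"increments": [[0,0,0,0],[0,0,0,0],[0,0,0,0],[0,0,0,0],[0,0,0,0],[0,0,0,0]], "grip": 0.8}}

```text
time_s: 23.45
ee_pos: [0.4818, 0.2075, 0.0699]
eef_rot: [3.142, -0.0, 2.738]
force: [0.1, 0.1, -0.3]
grip_width: 0.075
grip_force: 0.0
```

>>> {"fn": "move_arm", "kwargs": {"increments": [[0,0,-0.005,0],[0,0,-0.01,0],[0,0,-0.02,0],[0,0,-0.03,0],[0,0,-0.03,0],[0,0,-0.03,0],[0,0,-0.02,0],[0,0,0,0]]}}

```text
time_s: 24.45
ee_pos: [0.4823, 0.2077, 0.2167]
eef_rot: [3.139, 0.002, 2.738]
force: [0.1, 0.1, -1.3]
grip_width: 0.0749
grip_force: 0.0
```

>>> {"fn": "move_arm", "kwargs": {"increments": [[-0.02,-0.02,0,0],[-0.03,-0.04,0,0],[-0.03,-0.04,0,0],[-0.03,-0.04,0,0],[-0.03,-0.04,0,0],[-0.02,-0.04,0,0],[0,-0.02,0,0],[0,0,0,0],[0,0,0,0]]}}

```text
time_s: 25.58
ee_pos: [0.5346, -0.075, 0.2149]
eef_rot: [3.141, -0.0, 2.739]
force: [-0.7, 0.3, -0.4]
grip_width: 0.0753
grip_force: 0.0
```

Run:
```python
from look import *
go([0,0,0])
a=cams.camera("top");b=cams.camera("scene")
cv2.imwrite("pics/end.png",np.hstack([cv2.resize(a[165:285,60:190],(400,369)),cv2.resize(b[110:230,310:440],(400,369))]))
```

```text
t 25.575 tcp [ 0.5346 -0.075   0.2149] [179.99  -0.   156.91] F [-0.7  0.3 -0.4] w 0.07528051171900738 q [-0.21  0.25  1.49  0.    1.4  -1.38]
shift [ 0.5212 -0.1407  0.2149]
```

View pics/end.png

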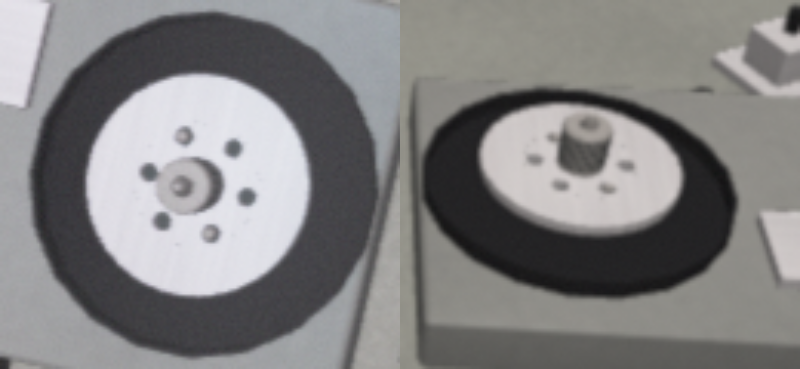

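The lap lies flat. The pins show in the holes at crop (184,135) and (210,233), the spindle tip shows in the bore at (181,187), and the robot is clear.

```bash
python3 -c "
from station import hand_in; print(hand_in())"
```

```text
the job is handed in; nothing more can be done
None
```

The large lap is on the spindle and lies flush on the drive flange with both pins in its holes; I let go, moved the arm clear and handed the job in at about 26 s, with the other things left where they were.

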